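# Close the red-capped telescoping pipette canister

### The arm

A 6-joint arm with a two-finger parallel gripper is mounted at the origin on the work surface. World frame = base frame: x ahead of the robot, y to its left, z up, the work surface at z = 0. Lengths are in m, angles in rad, forces in N, time in s.
With the tool pointing down it reaches from about 0.3 to 1 m from the base axis. Payload 5.1 kg.
Tool frame: the origin (TCP) lies on the mounting face of the last link; the fingertips stand 190 mm ahead of it and the grasp point (between the pads) lies 171 mm ahead of it; z points along the fingers, y is the direction in which the jaws open and shut (so a half turn about z gives the same grasp; the last joint's range is limited). The gripper opens to 95 mm and grips with 3 to 60 N. Pads are 20 mm wide; open, the fingers measure 119 mm over their backs; the gripper's body (75 mm by 180 mm) begins 59 mm behind the grasp point.
Start: joints at [1.056, 0.124, 1.65, -0, 1.367, -0.083], TCP at [0.272, 0.59, 0.405] pointing down, gripper open.
Joint ranges: [-2.61, 2.61], [-1.02, 2.33], [0.03, 2.71], [-1.35, 4.49], [0.32, 2.68], [-2.91, 2.91]. Speed limits (rad/s): [2.57, 2.57, 3.14, 3.14, 3.14, 3.14].

### API

Orientations are given as a unit quaternion [x, y, z, w].
In Python, from rig import monitor, eyes, robot gives the robot as it stands.
- The arm moves only by the tool step_arm, never from a script. Its argument "series" is a list of rows, each a list of 7 numbers: the opening, from -1 (shut) to 1 (fully open), then the shift along the tool's x, y, z in cm, then the turn, a rotation vector about the tool's x, y, z in rad. In form: [[hand, dx, dy, dz, ax, ay, az], ...]. A call has 1 to 5 rows; each row is the pose to reach, as a shift and turn from the pose commanded when the call began, along the tool's axes at that moment; what a row does not reach only later rows make up. A row lasts 1/12 s, in which the tool goes at most 41.7 mm and 7.16 degrees, less where a joint would pass 70% of its speed; a pose out of reach is approached as far as the arm can. A call with a gripper value outside its range is refused whole. The fingers move at their own pace and stop on an object; the grip force is fixed at half the most. Time passes only in rows, so rows that repeat a pose let the fingers close. It gives the time, the measured TCP pose, the force and the opening at its end, in the units of the state.
- monitor.state(): the state, without advancing time (a new reading comes with each control period).
- eyes.capture(name): name is "scene" or "top" or "wrist"; returns the picture (384x512x3 uint8, blue, green, red); there is no depth.
- eyes.camera_info(name): a dict with "vertical_fov" (degrees; the focal length in pixels is half the picture's height over the tangent of half this angle, whatever the lens; pixels are square), "cx", "cy" (the principal point, pixels), "T" (4x4, takes a point from camera to world coordinates); the wrist camera has in their place "mount" (4x4, takes a point from camera to tool coordinates, whose origin is the TCP and whose axes are the flange's). Camera axes: x right, y up, looking along -z (the intrinsics and any distortion apply to the point x, -y, -z); pixel columns grow to the right and rows downward; lengths in m; the calibration is good to about 2 mm. A picture is of the moment at which its call begins: read the wrist's pose just before it. camera_info takes no time and is no camera call.
- robot.close_job(): hands the job in, once; it reports no verdict.
The state is a dict: "clock": time; "joints": joint angles; "joint_velocities": joint speeds; "joint_efforts": joint torques, N m; "position": TCP position; "tool_rot": TCP orientation; "wrist_force": force on the tool from outside, world axes, zero at the start; "ft_torque": the same for the moment, N m; "finger_gap": opening from 0.0 (shut) to 1.0 (fully open).
Only numpy, scipy, OpenCV 4.12 (cv2) and the standard library are available. Lean on these libraries where they do the work, as an engineer would, in place of code of your own. Each camera call takes 0.05 s, during which the arm holds its last target.

### The job

The pipette canister with the red cap is empty: push it together so that it can go back on the low shelf. Slide the innermost sleeve fully home into the middle sleeve first, then the middle sleeve fully home into the outer tube. Leave the green-capped canister drawn out as it is.

Things in the scene. Friction and masses are not known exactly. Their poses are not given: they have to be found in the camera images.
- red_cap_top (a point): Centre of the flat top of the solid red cap (52 mm across, 16 mm thick) of the canister to close. It stands upright, foot (grey, 100 mm across) fixed to the bench, cannot tip. Outer aluminium tube 66 mm across with a red band, dark rim 72 mm across, 130 mm above the bench. Cap top is 156 mm above the bench when fully closed, 156 mm plus both joint values when drawn out.
- red_inner (a joint): How far the inner sleeve (aluminium, 42 mm across, red cap on top) is drawn up out of the middle sleeve, m: 0 = fully home, the cap resting on the middle sleeve's collar; starts 0.035 to 0.075, limit 0.08. Pressing the cap down with 4 to 5 N slides it alone. It stays where left, no spring.
- red_middle (a joint): How far the middle sleeve (steel, 54 mm across; dark collar on top 62 mm across, 10 mm thick) is drawn up out of the outer tube, m: 0 = fully home, collar resting on the outer rim, a rigid stop; starts 0.055 to 0.078, limit 0.08. Slides at 10 to 11 N, pushed on its collar or through the cap once the inner is home. It carries the inner along; no spring.
- green_cap_top (a point): Centre of the flat top of the green cap of the other canister: same build and sizes, green band, also drawn out, at least 200 mm to one side; leave it alone. Bystanders: a yellow tube rack beyond the canisters (90 mm high), an orange tip box to the left (60 mm high), a yellow bin of wands to the right (160 mm high).

How it is judged:
By the outcome, as a careful person would: the job done as asked, in the order asked, and still so for the second after the job is handed in, with the robot touching nothing.
It also fails if it takes over 29 s, if anything falls off the work surface, if the arm or the gripper's body presses on something with over 40 N, if the wrist force passes 120 N, or if a joint passes its speed limit or range.

## Working session

There is one attempt and no reset: what is moved stays moved. The work goes in short steps, Python scripts to look and compute and a tool call to move; the robot and the scene stay as the last step left them, time stands still between calls to the robot, and variables do not carry over. Pictures are saved under pics/ and viewed, and the job is handed in when it is done.

Besides the shell and the picture viewer there is one more tool, called after "Request:" as name([rows], argument=value, ...), one row to a line, values as JSON. step_arm: Moves the arm, as the interface text tells. Its arguments: {"type":"object","properties":{"series":{"type":"array","items":{"type":"array","items":{"type":"number"}}}},"required":["series"]}

```bash
mkdir -p pics; ls
python3 - <<'E'
from rig import monitor, eyes, robot
import cv2, numpy as np
s=monitor.state(); print(s)
for n in ["scene","top"]:
    cv2.imwrite(f"pics/{n}0.png",eyes.capture(n)); print(n,eyes.camera_info(n))
print(eyes.camera_info("wrist"))
E
```

```text
pics
{'clock': 0.0, 'joints': array([ 1.05641690e+00,  1.24476428e-01,  1.65166772e+00, -9.20882271e-06,
        1.36750635e+00, -8.25873280e-02]), 'joint_velocities': array([ 9.20704672e-05, -3.36447664e-05,  7.00166557e-04,  7.36773324e-06,
       -8.46263157e-04,  2.55387806e-04]), 'joint_efforts': array([-5.83544061e-04, -4.17603528e+01, -3.59935963e+01,  7.74426595e-02,
        4.90873761e-02, -1.76987528e-04]), 'position': array([0.27191851, 0.59010974, 0.40350892]), 'tool_rot': array([ 2.14221734e-01,  9.76784516e-01, -9.84752656e-04, -2.98266833e-04]), 'wrist_force': array([-0.3339497 , -0.62722921, -0.43227243]), 'ft_torque': array([-0.03191707, -0.00263467, -0.02771684]), 'finger_gap': 1.0025626918100365}
scene {'vertical_fov': 50.96416634579005, 'cx': 253.3493055328868, 'cy': 186.61968066744765, 'T': array([[-0.32894793, -0.53533769,  0.7779504 ,  1.12188167],
       [ 0.94417783, -0.17080131,  0.28170043,  0.23160384],
       [-0.01792991,  0.82718829,  0.56163872,  0.62112759],
       [ 0.        ,  0.        ,  0.        ,  1.        ]])}
top {'vertical_fov': 55.38021921623253, 'cx': 252.2407460569104, 'cy': 192.18737169038616, 'T': array([[ 2.39674602e-02,  9.87039104e-01, -1.58680079e-01,
         4.17454376e-01],
       [-9.99232888e-01,  2.85695511e-02,  2.67846453e-02,
        -5.68800723e-05],
       [ 3.09709109e-02,  1.57916393e-01,  9.86966674e-01,
         8.01310414e-01],
       [ 0.00000000e+00,  0.00000000e+00,  0.00000000e+00,
         1.00000000e+00]])}
{'vertical_fov': 68.76663363911301, 'cx': 262.85906762818126, 'cy': 190.4792796424003, 'mount': array([[ 1.23107410e-03,  9.67001173e-01,  2.54768945e-01,
         7.13055701e-02],
       [ 9.99999201e-01, -1.11756110e-03, -5.90300440e-04,
         9.89713713e-04],
       [-2.86101355e-04,  2.54769468e-01, -9.67001777e-01,
         2.11604721e-02],
       [ 0.00000000e+00,  0.00000000e+00,  0.00000000e+00,
         1.00000000e+00]])}
```

View pics/scene0.png

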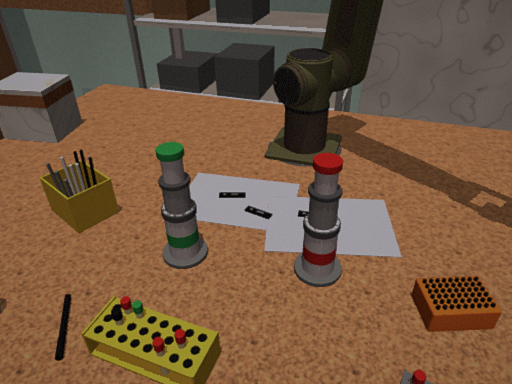

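View pics/top0.png

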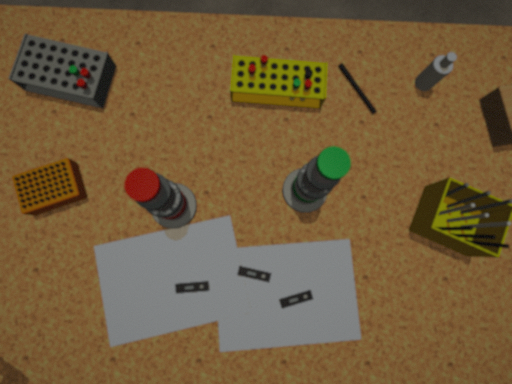

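The scene view shows the red cap at about (328,163) and the green cap at (171,152). The top view shows red at (143,184) and green at (333,163). Next I'll triangulate the caps.

```bash
cat > h.py <<'E'
import numpy as np, cv2
from rig import monitor, eyes
from scipy.spatial.transform import Rotation as R
def K(n):
    i=eyes.camera_info(n); f=192/np.tan(np.radians(i['vertical_fov'])/2); return f,i
def T(n,s=None):
    i=eyes.camera_info(n)
    if 'T' in i: return i['T']
    M=np.eye(4); M[:3,:3]=R.from_quat(s['tool_rot']).as_matrix(); M[:3,3]=s['position']; return M@i['mount']
def ray(n,u,v,s=None):
    f,i=K(n); t=T(n,s); d=t[:3,:3]@np.array([(u-i['cx'])/f,-(v-i['cy'])/f,-1]); return t[:3,3],d/np.linalg.norm(d)
def proj(n,p,s=None):
    f,i=K(n); t=T(n,s); q=t[:3,:3].T@(np.asarray(p)-t[:3,3]); return i['cx']+f*q[0]/-q[2], i['cy']+f*q[1]/q[2]
def onz(n,u,v,z,s=None):
    o,d=ray(n,u,v,s); return o+d*(z-o[2])/d[2]
def tri(a,b):
    (o1,d1),(o2,d2)=a,b; A=np.stack([d1,-d2],1); t=np.linalg.lstsq(A,o2-o1,rcond=None)[0]
    p,q=o1+t[0]*d1,o2+t[1]*d2; return (p+q)/2,np.linalg.norm(p-q)
E
python3 - <<'E'
from h import *
for n in["scene","top"]:
    im=cv2.imread(f"pics/{n}0.png"); h=cv2.cvtColor(im,cv2.COLOR_BGR2HSV)
    for c in["red","green"]:
        m=(((h[...,0]<6)|(h[...,0]>174)) if c=="red" else (abs(h[...,0].astype(int)-65)<12))&(h[...,1]>150)&(h[...,2]>50)
        k,l,st,ce=cv2.connectedComponentsWithStats(m.astype(np.uint8))
        for j in range(1,k):
            if st[j,4]>150:
                v=h[...,2][l==j]; print(n,c,st[j],ce[j],np.percentile(v,[5,25,50,75,95]))
def crop(n,x,y,w=30):
    im=cv2.imread(f"pics/{n}0.png")[y-w:y+w,x-w:x+w]; return cv2.resize(im,(380,380),interpolation=0)
cv2.imwrite("pics/c.png",np.hstack([crop("scene",328,166),crop("top",145,188)]))
E
```

```text
scene red [313 153  30  22 547] [327.3857404 163.2285192] [ 71.  87. 154. 157. 159.]
scene red [303 246  33  19 337] [318.23145401 257.24035608] [64.8 77.  83.  86.  89.2]
scene red [413 370  13  14 154] [418.84415584 376.94155844] [ 61.    80.25 143.   146.   150.  ]
scene green [156 143  27  18 380] [168.81315789 151.24473684] [ 55.  62. 115. 117. 120.]
scene green [167 234  27  14 219] [180.70776256 241.63926941] [52. 56. 59. 61. 64.]
top red [125 168  35  34 925] [142.22810811 184.55567568] [ 93.4 132.  133.  134.  135. ]
top green [317 147  33  33 809] [332.93201483 162.85908529] [ 91.4 120.  122.  124.  126. ]
```

View pics/c.png

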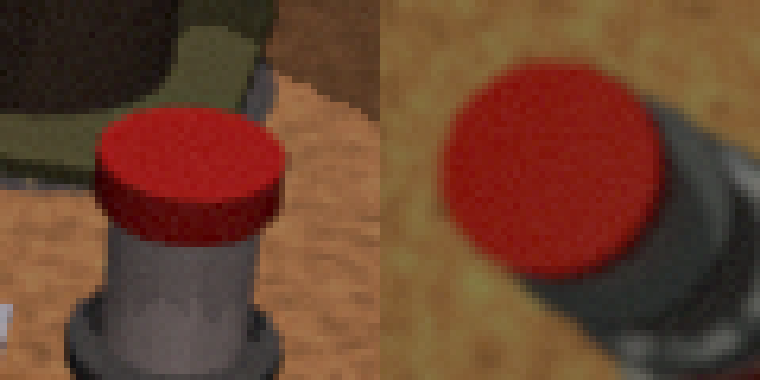

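The cap's top face is brighter than its side: centred near (328,161) in the scene view and (142,184) in the top view. I'll fit ellipses to the top faces.

```bash
cat >> h.py <<'E'
def capc(im,c,t):
    h=cv2.cvtColor(im,cv2.COLOR_BGR2HSV)
    m=((((h[...,0]<6)|(h[...,0]>174)) if c=="red" else (abs(h[...,0].astype(int)-65)<12))&(h[...,1]>130)&(h[...,2]>t)).astype(np.uint8)
    cs,_=cv2.findContours(m,cv2.RETR_EXTERNAL,cv2.CHAIN_APPROX_NONE)
    return cv2.fitEllipse(cv2.convexHull(max(cs,key=cv2.contourArea)))
E
python3 - <<'E'
from h import *
S=cv2.imread("pics/scene0.png");P=cv2.imread("pics/top0.png")
for c,a,b in[("red",118,110),("green",90,100)]:
    e1=capc(S,c,a);e2=capc(P,c,b)
    print(c,e1,e2,tri(ray("scene",*e1[0]),ray("top",*e2[0])))
    p,_=tri(ray("scene",*e1[0]),ray("top",*e2[0]))
    for z in(0,.130):print(proj("scene",[*p[:2],z]),proj("top",[*p[:2],z]))
s=monitor.state();print(R.from_quat(s['tool_rot']).as_matrix())
E
```

```text
red ((327.73284912109375, 159.74057006835938), (14.7528715133667, 29.30588150024414), 94.4378662109375) ((141.47116088867188, 183.9588165283203), (31.865890502929688, 33.72090530395508), 64.08973693847656) (array([0.5112601 , 0.14892148, 0.26524414]), np.float64(0.0005210938823704028))
(np.float64(317.03887225578654), np.float64(268.7817926390083)) (np.float64(174.01244363111047), np.float64(205.73727868607102))
(np.float64(321.83263571608825), np.float64(220.57156146829595)) (np.float64(161.2957895150447), np.float64(197.1661906687562))
green ((168.94442749023438, 148.23326110839844), (12.432318687438965, 26.85664176940918), 82.59315490722656) ((333.7260437011719, 162.0429229736328), (30.538768768310547, 32.14837646484375), 121.87628936767578) (array([ 0.55422168, -0.13803459,  0.2632743 ]), np.float64(0.0011849048048409258))
(np.float64(185.2876238297638), np.float64(252.71246356315913)) (np.float64(304.38236774048175), np.float64(190.1647425152445))
(np.float64(178.09605482679012), np.float64(205.85640408163337)) (np.float64(316.24804108819757), np.float64(178.87003733988627))
[[-9.08231526e-01  4.18467058e-01 -9.03513142e-04]
 [ 4.18468018e-01  9.08229970e-01 -1.68487744e-03]
 [ 1.15532007e-04 -1.90835016e-03 -9.99998172e-01]]
```

Request:
step_arm([
  [-1, 0, 0, -4, 0, 0, 0],
  [-1, 0, 0, -8, 0, 0, 0],
  [-1, -3, -2, -10, 0, 0, 0],
  [-1, -6, -4.5, -10, 0, 0, 0],
  [-1, -9, -7, -10, 0, 0, 0],
])

```text
clock: 0.52
position: [0.3247, 0.4883, 0.507]
tool_rot: [0.213, 0.977, 0.002, 0.001]
wrist_force: [1.1, -0.1, 0.5]
finger_gap: 0.704
```

Request:
step_arm([
  [-1, -3.2, -2.4, 0, 0, 0, 0],
  [-1, -6.4, -4.8, 0, 0, 0, 0],
  [-1, -9.6, -7.2, 0, 0, 0, 0],
  [-1, -12.8, -9.6, 0, 0, 0, 0],
  [-1, -16, -12, 0, 0, 0, 0],
])

```text
clock: 0.93
position: [0.4199, 0.3113, 0.5043]
tool_rot: [0.214, 0.977, -0.0, -0.0]
wrist_force: [0.3, 0.3, 0.4]
finger_gap: 0.358
```

Request:
step_arm([
  [-1, -3.2, -2.4, 0, 0, 0, 0],
  [-1, -6.4, -4.8, 0, 0, 0, 0],
  [-1, -9.6, -7.2, 0, 0, 0, 0],
  [-1, -12.8, -9.6, 0, 0, 0, 0],
  [-1, -15.2, -11.1, 0, 0, 0, 0],
])

```text
clock: 1.35
position: [0.5119, 0.1459, 0.5043]
tool_rot: [0.215, 0.977, -0.0, -0.0]
wrist_force: [0.6, -0.2, -0.6]
finger_gap: 0.027
```

Request:
step_arm([
  [-1, 0, 0, 0, 0, 0, 0],
  [-1, 0, 0, 0, 0, 0, 0],
  [-1, 0, 0, 0, 0, 0, 0],
])

```text
clock: 1.6
position: [0.511, 0.149, 0.5043]
tool_rot: [0.214, 0.977, 0.0, -0.001]
wrist_force: [0.3, -0.1, -0.6]
finger_gap: 0.006
```

Run:
```python
from h import *
s=monitor.state();print(s)
w=eyes.capture("wrist");S=eyes.capture("scene")
e=capc(w,"red",60);print(e, onz("wrist",*e[0],.265,s))
Rm=R.from_quat(s['tool_rot']).as_matrix()
print("shift cm", Rm.T@(np.array([.511,.149,.265])-s['position']-Rm[:,2]*.19)*100)
print("tip",s['position']+Rm[:,2]*.19)
cv2.imwrite("pics/w1.png",w);cv2.imwrite("pics/s1.png",S)
cv2.imwrite("pics/c1.png",np.hstack([cv2.resize(w,(400,300)),cv2.resize(S,(400,300))]))
```

```text
{'clock': 1.6, 'joints': array([ 1.82702019e-01, -1.81829653e-01,  1.78423004e+00,  5.38714438e-04,
        1.54013599e+00, -9.56216137e-01]), 'joint_velocities': array([ 0.02381994, -0.00881861, -0.0020603 , -0.00134829, -0.00240284,
       -0.00296586]), 'joint_efforts': array([-8.82260744e-01, -2.85088903e+01, -3.72023141e+01, -2.05099845e-02,
        7.91412452e-02, -1.15121817e-03]), 'position': array([0.51098845, 0.14897454, 0.50432396]), 'tool_rot': array([ 2.14272956e-01,  9.76773671e-01,  6.49541651e-05, -5.39370877e-04]), 'wrist_force': array([ 0.26477941, -0.08494664, -0.57138185]), 'ft_torque': array([ 0.01001568, -0.04228262,  0.03612475]), 'finger_gap': 0.0056346692077289375}
((263.1008605957031, 206.10546875), (61.166046142578125, 62.09186935424805), 3.044715642929077) [0.51072006 0.15053959 0.265     ]
shift cm [-0.0258666   0.0052908   4.93238154]
tip [0.51079354 0.14904257 0.31432407]
```

View pics/c1.png

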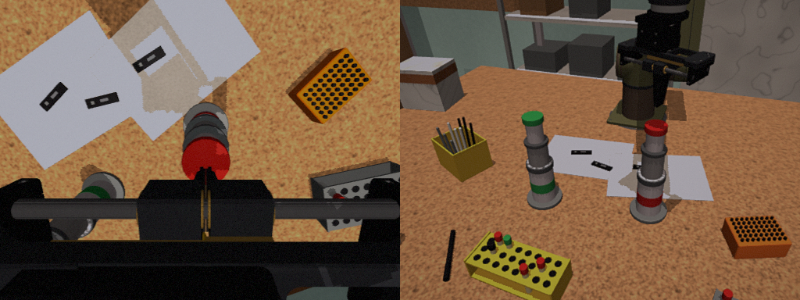

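The gripper is centred above the red cap: wrist and scene estimates agree to about 1.5 mm. The cap shows at about (263,206) in the wrist view, with the fingertips just ahead of it. Now descending.

Request:
step_arm([
  [-1, 0, 0, 1.5, 0, 0, 0],
  [-1, 0, 0, 3, 0, 0, 0],
  [-1, 0, 0, 4, 0, 0, 0],
  [-1, 0, 0, 4.3, 0, 0, 0],
  [-1, 0, 0, 4.5, 0, 0, 0],
])

```text
clock: 2.12
position: [0.5108, 0.1494, 0.459]
tool_rot: [0.214, 0.977, -0.0, -0.001]
wrist_force: [0.0, 0.1, 0.7]
finger_gap: 0.005
```

Request:
step_arm([
  [-1, 0, 0, 0.2, 0, 0, 0],
  [-1, 0, 0, 0.4, 0, 0, 0],
  [-1, 0, 0, 0.6, 0, 0, 0],
  [-1, 0, 0, 0.8, 0, 0, 0],
  [-1, 0, 0, 1.0, 0, 0, 0],
])

```text
clock: 2.53
position: [0.5112, 0.1488, 0.4508]
tool_rot: [0.214, 0.977, 0.001, 0.001]
wrist_force: [-1.4, 1.3, 3.8]
finger_gap: 0.003
```

Request:
step_arm([
  [-1, 0, 0, 0.2, 0, 0, 0],
  [-1, 0, 0, 0.4, 0, 0, 0],
  [-1, 0, 0, 0.6, 0, 0, 0],
  [-1, 0, 0, 0.8, 0, 0, 0],
  [-1, 0, 0, 1.0, 0, 0, 0],
])

```text
clock: 2.95
position: [0.5113, 0.1489, 0.4398]
tool_rot: [0.214, 0.977, 0.0, 0.0]
wrist_force: [0.6, 3.8, 3.3]
finger_gap: 0.004
```

Request:
step_arm([
  [-1, 0, 0, 0.2, 0, 0, 0],
  [-1, 0, 0, 0.4, 0, 0, 0],
  [-1, 0, 0, 0.6, 0, 0, 0],
  [-1, 0, 0, 0.8, 0, 0, 0],
  [-1, 0, 0, 1.0, 0, 0, 0],
])

```text
clock: 3.37
position: [0.5113, 0.1487, 0.4297]
tool_rot: [0.214, 0.977, 0.0, 0.0]
wrist_force: [0.6, 3.6, 3.1]
finger_gap: 0.003
```

Run:
```python
from h import *
S=eyes.capture("scene"); s=monitor.state(); print(s['wrist_force'],s['ft_torque'],s['position'])
cv2.imwrite("pics/s2.png",S)
a=cv2.imread("pics/scene0.png")
f=lambda i:cv2.resize(i[130:290,260:390],(390,480),interpolation=cv2.INTER_CUBIC)
cv2.imwrite("pics/c2.png",np.hstack([f(a),f(S)]))
```

```text
[2.31141901 2.41381747 3.94980358] [ 0.44516034 -0.33462775 -0.0244423 ] [0.51124445 0.14863313 0.42917478]
```

View pics/c2.png

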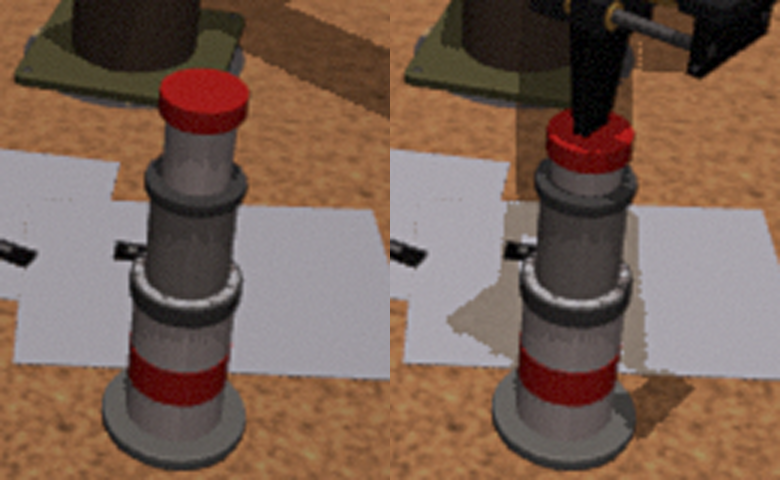

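The crop shows the fingertips on the centre of the cap. The inner sleeve is sliding alone: the middle collar is still at the same place (crop row ~185), and roughly 15 mm of inner is left.

Request:
step_arm([
  [-1, 0, 0, 0.2, 0, 0, 0],
  [-1, 0, 0, 0.4, 0, 0, 0],
  [-1, 0, 0, 0.6, 0, 0, 0],
  [-1, 0, 0, 0.8, 0, 0, 0],
  [-1, 0, 0, 1.0, 0, 0, 0],
])

```text
clock: 3.83
position: [0.5112, 0.1486, 0.4196]
tool_rot: [0.214, 0.977, -0.0, 0.0]
wrist_force: [1.5, 1.5, 3.6]
finger_gap: 0.003
```

Request:
step_arm([
  [-1, 0, 0, 0.1, 0, 0, 0],
  [-1, 0, 0, 0.2, 0, 0, 0],
  [-1, 0, 0, 0.3, 0, 0, 0],
  [-1, 0, 0, 0.4, 0, 0, 0],
  [-1, 0, 0, 0.5, 0, 0, 0],
])

```text
clock: 4.25
position: [0.5112, 0.1486, 0.4148]
tool_rot: [0.214, 0.977, -0.0, 0.0]
wrist_force: [1.2, 1.4, 4.3]
finger_gap: 0.004
```

Request:
step_arm([
  [-1, 0, 0, 0.1, 0, 0, 0],
  [-1, 0, 0, 0.2, 0, 0, 0],
  [-1, 0, 0, 0.3, 0, 0, 0],
  [-1, 0, 0, 0.4, 0, 0, 0],
  [-1, 0, 0, 0.5, 0, 0, 0],
])

```text
clock: 4.67
position: [0.5112, 0.1487, 0.4111]
tool_rot: [0.214, 0.977, -0.0, 0.0]
wrist_force: [-1.3, 0.3, 9.5]
finger_gap: 0.006
```

Request:
step_arm([
  [-1, 0, 0, 0.1, 0, 0, 0],
  [-1, 0, 0, 0.2, 0, 0, 0],
  [-1, 0, 0, 0.3, 0, 0, 0],
  [-1, 0, 0, 0.4, 0, 0, 0],
  [-1, 0, 0, 0.5, 0, 0, 0],
])

```text
clock: 5.08
position: [0.5112, 0.1487, 0.4062]
tool_rot: [0.214, 0.977, -0.0, 0.0]
wrist_force: [-1.4, -0.1, 8.6]
finger_gap: 0.003
```

Run:
```python
from h import *
S=eyes.capture("scene"); s=monitor.state(); print(s['clock'],s['wrist_force'],s['ft_torque'],s['position'])
a=cv2.imread("pics/s2.png")
f=lambda i:cv2.resize(i[130:290,260:390],(390,480),interpolation=cv2.INTER_CUBIC)
cv2.imwrite("pics/c3.png",np.hstack([f(a),f(S)]))
```

```text
5.1333 [0.08319511 0.31366218 8.60146905] [0.09759357 0.14789536 0.02466216] [0.51119395 0.1486457  0.4059252 ]
```

View pics/c3.png

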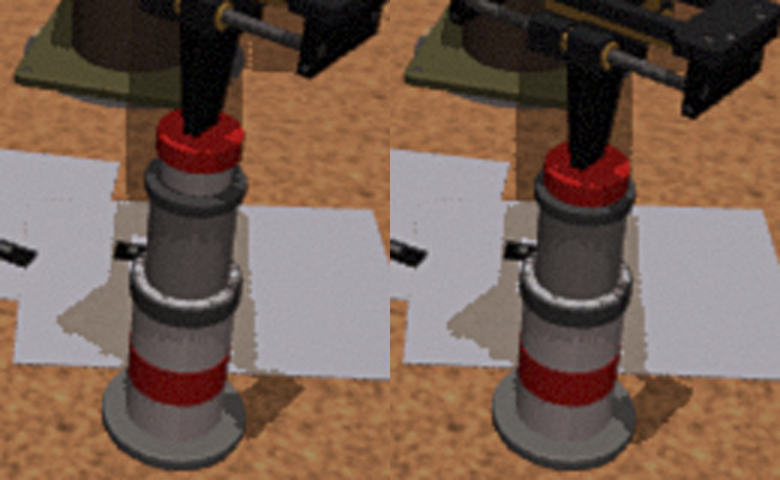

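The cap is now on the collar, and the force has stepped from 4 N to about 9 N. The inner is home and the middle has begun to slide, with about 60 mm left.

Request:
step_arm([
  [-1, 0, 0, 0.25, 0, 0, 0],
  [-1, 0, 0, 0.5, 0, 0, 0],
  [-1, 0, 0, 0.75, 0, 0, 0],
  [-1, 0, 0, 1.0, 0, 0, 0],
  [-1, 0, 0, 1.25, 0, 0, 0],
])

```text
clock: 5.55
position: [0.5112, 0.1486, 0.3936]
tool_rot: [0.214, 0.977, -0.0, 0.0]
wrist_force: [-0.6, 0.2, 8.6]
finger_gap: 0.005
```

Request:
step_arm([
  [-1, 0, 0, 0.25, 0, 0, 0],
  [-1, 0, 0, 0.5, 0, 0, 0],
  [-1, 0, 0, 0.75, 0, 0, 0],
  [-1, 0, 0, 1.0, 0, 0, 0],
  [-1, 0, 0, 1.25, 0, 0, 0],
])

```text
clock: 5.97
position: [0.5112, 0.1487, 0.381]
tool_rot: [0.214, 0.977, -0.0, 0.0]
wrist_force: [-0.5, -0.1, 8.9]
finger_gap: 0.009
```

Request:
step_arm([
  [-1, 0, 0, 0.25, 0, 0, 0],
  [-1, 0, 0, 0.5, 0, 0, 0],
  [-1, 0, 0, 0.75, 0, 0, 0],
  [-1, 0, 0, 1.0, 0, 0, 0],
  [-1, 0, 0, 1.25, 0, 0, 0],
])

```text
clock: 6.38
position: [0.5112, 0.1487, 0.3685]
tool_rot: [0.214, 0.977, -0.0, 0.0]
wrist_force: [-1.1, 0.6, 8.5]
finger_gap: 0.005
```

Request:
step_arm([
  [-1, 0, 0, 0.2, 0, 0, 0],
  [-1, 0, 0, 0.4, 0, 0, 0],
  [-1, 0, 0, 0.6, 0, 0, 0],
  [-1, 0, 0, 0.8, 0, 0, 0],
  [-1, 0, 0, 1.0, 0, 0, 0],
])

```text
clock: 6.8
position: [0.5112, 0.1487, 0.3585]
tool_rot: [0.214, 0.977, -0.0, 0.0]
wrist_force: [-1.0, -0.2, 9.2]
finger_gap: 0.0
```

Request:
step_arm([
  [-1, 0, 0, 0.1, 0, 0, 0],
  [-1, 0, 0, 0.2, 0, 0, 0],
  [-1, 0, 0, 0.3, 0, 0, 0],
  [-1, 0, 0, 0.4, 0, 0, 0],
  [-1, 0, 0, 0.5, 0, 0, 0],
])

```text
clock: 7.22
position: [0.5112, 0.1487, 0.3535]
tool_rot: [0.214, 0.977, -0.0, 0.0]
wrist_force: [-0.2, 0.2, 8.4]
finger_gap: 0.009
```

Request:
step_arm([
  [-1, 0, 0, 0.1, 0, 0, 0],
  [-1, 0, 0, 0.2, 0, 0, 0],
  [-1, 0, 0, 0.3, 0, 0, 0],
  [-1, 0, 0, 0.4, 0, 0, 0],
  [-1, 0, 0, 0.5, 0, 0, 0],
])

```text
clock: 7.63
position: [0.5113, 0.1487, 0.3485]
tool_rot: [0.214, 0.977, -0.0, 0.0]
wrist_force: [-0.3, 0.1, 8.8]
finger_gap: 0.004
```

Request:
step_arm([
  [-1, 0, 0, 0.1, 0, 0, 0],
  [-1, 0, 0, 0.15, 0, 0, 0],
  [-1, 0, 0, 0.2, 0, 0, 0],
])

```text
clock: 7.88
position: [0.5112, 0.1487, 0.3465]
tool_rot: [0.214, 0.977, -0.0, 0.0]
wrist_force: [-0.8, 0.3, 8.5]
finger_gap: 0.007
```

Small steps until the force rises at the rigid stop.

Request:
step_arm([
  [-1, 0, 0, 0.05, 0, 0, 0],
  [-1, 0, 0, 0.1, 0, 0, 0],
])

```text
clock: 8.05
position: [0.5113, 0.1487, 0.3462]
tool_rot: [0.214, 0.977, -0.0, 0.0]
wrist_force: [-2.8, -0.4, 13.4]
finger_gap: 0.005
```

Request:
step_arm([
  [-1, 0, 0, 0.03, 0, 0, 0],
  [-1, 0, 0, 0.06, 0, 0, 0],
])

```text
clock: 8.22
position: [0.5113, 0.1487, 0.3462]
tool_rot: [0.214, 0.977, -0.0, 0.0]
wrist_force: [-4.2, -0.2, 15.4]
finger_gap: 0.006
```

Request:
step_arm([
  [-1, 0, 0, 0.05, 0, 0, 0],
  [-1, 0, 0, 0.1, 0, 0, 0],
  [-1, 0, 0, 0.1, 0, 0, 0],
  [-1, 0, 0, 0.1, 0, 0, 0],
])

```text
clock: 8.55
position: [0.5114, 0.1487, 0.3461]
tool_rot: [0.214, 0.977, -0.0, 0.0]
wrist_force: [-5.4, -1.2, 18.0]
finger_gap: 0.004
```

Request:
step_arm([
  [-1, 0, 0, 0, 0, 0, 0],
  [-1, 0, 0, 0, 0, 0, 0],
  [-1, 0, 0, 0, 0, 0, 0],
])

```text
clock: 8.8
position: [0.5114, 0.1487, 0.3462]
tool_rot: [0.214, 0.977, -0.0, 0.0]
wrist_force: [-6.6, -0.9, 18.6]
finger_gap: 0.005
```

Position has stopped at tip z = 0.156 m while the force rises to 18 N, so this is the hard stop. I'll withdraw straight up.

Request:
step_arm([
  [-1, 0, 0, -0.2, 0, 0, 0],
  [-1, 0, 0, -0.5, 0, 0, 0],
  [-1, 0, 0, -2, 0, 0, 0],
  [-1, 0, 0, -5, 0, 0, 0],
  [-1, 0, 0, -8, 0, 0, 0],
])

```text
clock: 9.22
position: [0.5103, 0.1484, 0.4202]
tool_rot: [0.214, 0.977, -0.002, -0.003]
wrist_force: [1.1, 0.2, 0.3]
finger_gap: 0.007
```

Request:
step_arm([
  [-1, 0, 0, -3, 0, 0, 0],
  [-1, 0, 0, -6, 0, 0, 0],
  [-1, 0, 0, -9, 0, 0, 0],
  [-1, 0, 0, -9, 0, 0, 0],
  [-1, 0, 0, -9, 0, 0, 0],
])

```text
clock: 9.63
position: [0.5111, 0.1486, 0.5138]
tool_rot: [0.214, 0.977, 0.0, 0.001]
wrist_force: [-0.8, 0.2, -0.9]
finger_gap: 0.004
```

Run:
```python
from h import *
s=monitor.state(); print(s['clock'],s['wrist_force'],s['position'])
S=eyes.capture("scene");P=eyes.capture("top");W=eyes.capture("wrist")
e=capc(S,"red",118);e2=capc(P,"red",100); print(e,e2,proj("scene",[.511,.149,.156]),proj("top",[.511,.149,.156]))
print(tri(ray("scene",*e[0]),ray("top",*e2[0])))
g=capc(S,"green",90); print("green",g)
f=lambda i:cv2.resize(i[130:290,130:390],(780,480),interpolation=cv2.INTER_CUBIC)
cv2.imwrite("pics/c4.png",f(S)); cv2.imwrite("pics/t4.png",P)
```

```text
9.6333 [-0.78682962  0.16052806 -0.93737083] [0.51113011 0.14857751 0.51378838]
((321.776611328125, 211.889892578125), (12.734238624572754, 28.075288772583008), 101.84857177734375) ((307.8410949707031, 82.69995880126953), (4.345582485198975, 7.6193084716796875), 179.61126708984375) (np.float64(322.97016449468947), np.float64(209.74507334172483)) (np.float64(158.09382471260432), np.float64(195.1884679598554))
(array([0.65795894, 0.03906872, 0.2870992 ]), np.float64(0.26105190121229055))
green ((168.84739685058594, 148.28810119628906), (12.388470649719238, 26.699060440063477), 83.2516860961914)
```

View pics/c4.png

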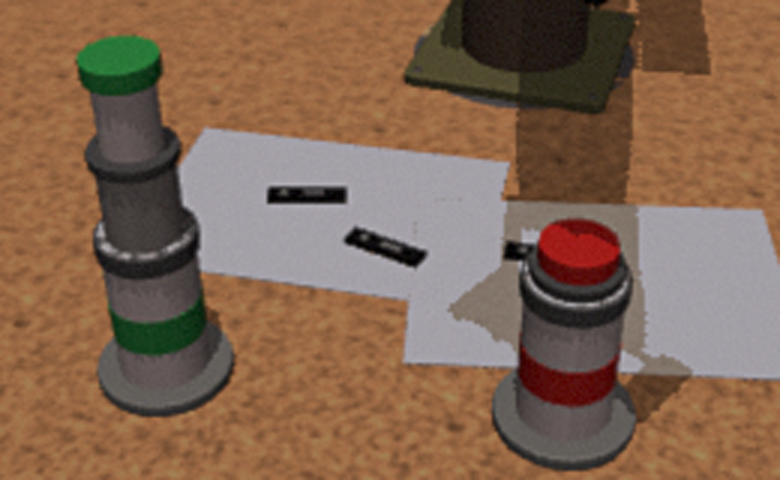

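The picture shows the red canister fully closed, with its cap at about (322,212) in the full frame, the cap on the collar and the collar on the rim. The green cap is at (168.8,148.3), the same as at the start. The gripper is clear, so I'm handing in.

```bash
python3 -c "
from rig import robot
print(robot.close_job())"
```

```text
the job is handed in; nothing more can be done
None
```

The red-capped canister is pushed fully together, inner sleeve first and then the middle sleeve. I handed the job in at about 9.8 s, with the gripper well clear above it.

I pressed the centre of the cap straight down with the closed fingertips:
- **Inner sleeve:** it slid alone at about 4 N. A mid-push picture showed the middle collar still in its starting place.
- **Middle sleeve:** once the cap was on the collar, the force stepped to about 9 N and the middle sleeve followed.
- **Hard stop:** motion ended with the fingertips at z = 0.156 m, the stated closed height. Force rose to 18.6 N upward there (about 20 N in all) with no further movement.

**Last checks:** in the final scene picture the cap sits on the collar and the collar on the rim. The cap's fitted centre was within about 2.5 pixels of where a closed cap should appear. The green cap's position in the image was unchanged to within 0.1 pixel.

**One check failed:** the final two-camera measurement of the red cap was invalid. The top-view detector locked on to a small patch elsewhere at (308,83); the raised gripper probably hid the cap, but I did not check that picture. The closed height therefore rests on the fingertip contact height, the force rise and the scene picture.

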